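Tip the bit case flat and push it home against the bench stop

ROBOT

A 6-joint arm with a two-finger parallel gripper is mounted at the origin on a cart in front of the work surface, level with it; the furniture and walls round the work are solid. World frame = base frame: x ahead of the robot, y to its left, z up, the work surface at z = 0. Lengths are in m, angles in degrees, forces in N, time in s.
With the tool pointing down it reaches from about 0.25 to 0.85 m from the base axis. Payload 12.5 kg.
Tool frame: the origin (TCP) lies at the very end of the fingers, on their centre line; the grasp point (between the pads) lies 19 mm behind it; z points along the fingers, y is the line along which they close (so a half turn about z gives the same grasp; the last joint's range is limited). The gripper opens to 93 mm and grips with 3 to 60 N. Pads are 15 mm wide; open, the fingers measure 128 mm over their backs; the gripper's body (75 mm by 188 mm) begins 65 mm behind the grasp point.
Start: joints at [-78.243, 20.094, 94.641, -0, 65.266, -4.847], TCP at [0.157, -0.527, 0.219] pointing down, gripper open.
Joint ranges: [-157.81, 157.81], [-45, 120.19], [0.68, 151.7], [-89.99, 269.99], [4.06, 180], [-164.3, 164.3]. Speed limits (degrees/s): [127.2, 127.2, 159.86, 180, 180, 180].

INTERFACE

Orientations are given as a 3x3 rotation matrix whose columns are the frame's x, y, z axes.
In Python, from rig import readout, snapshot, camera_info, finish_job gives the robot as it stands.
- The arm moves only by the tool arm_command, never from a script. Its argument "plan" is a list of rows, each a list of 3 entries, a list of its own where there are three numbers: the opening in per cent of the stroke, from 0 (shut) to 100 (fully open), then the shift along the world's x, y, z in cm, then the turn about the world's z in rad. A call has 1 to 20 rows; each row is the pose to reach, as a shift and turn from the pose commanded when the call began; what a row does not reach only later rows make up. A row lasts 1/12 s, in which the tool goes at most 41.7 mm and 7.16 degrees, less where a joint would pass 70% of its speed; a pose out of reach is approached as far as the arm can. A call with a gripper value outside its range is refused whole. The fingers move at their own pace and stop on an object; "force" is the grip in N (left out, the last holds). Time passes only in rows, so rows that repeat a pose let the fingers close. It gives the time, the measured TCP pose, the force, the opening and the grip force at its end, in the units of the state.
- readout.sense(): the state, without advancing time (a new reading comes with each control period).
- snapshot(name): name is "side" or "top"; returns the picture (384x512x3 uint8, red, green, blue); there is no depth.
- camera_info(name): a dict with "vertical_fov" (degrees; the focal length in pixels is half the picture's height over the tangent of half this angle, whatever the lens; pixels are square), "cx", "cy" (the principal point, pixels), "pose" (4x4, takes a point from camera to world coordinates). Camera axes: x right, y up, looking along -z (the intrinsics and any distortion apply to the point x, -y, -z); pixel columns grow to the right and rows downward; lengths in m; the calibration is good to about 2 mm. A picture is of the moment at which its call begins. camera_info takes no time and is no camera call.
- finish_job(): hands the job in; it is judged then, once.
The state is a dict: "t": time; "joint_pos": joint angles; "joint_velocities": joint speeds; "joint_torque": joint torques, N m; "ee_pos": TCP position; "orientation": TCP orientation; "force": force on the tool from outside, world axes, zero at the start; "torque": the same for the moment, N m; "opening": finger opening in m; "grasp_force": force on a finger pad.
Only numpy, scipy, OpenCV 4.12 (cv2) and the standard library are available. Lean on these libraries where they do the work, as an engineer would, in place of code of your own. Each camera call takes 0.05 s, during which the arm holds its last target. There are 200 camera calls.

TASK

The black bit case has been left standing on its short end. With the fingertips alone, push it over from the lid side (the large face with the pale label) so that it falls onto its base, lid up; then, once it lies still, push it along the table until its far short end sits flat against the aluminium bench stop, and leave it there. Never lift or carry the case, and do not disturb the tin, the weight or the soil ring beside it.

Things in the scene. Friction and masses are not known exactly. Their poses are not given: they have to be found in the camera images.
- case: Closed black plastic bit case, box of 93 (x) x 130 (y) x 46 mm (z), about 0.25 kg; its lid stays shut. Origin: centre of the base (large face opposite the lid); z points from base out through the lid, y along the length, x to the hinge side. At the start it stands on its -y end, y axis up, lid roughly towards the robot, base roughly towards the bench stop, up to 0.25 rad off square to it.
- case_lid (a point): Centre of the lid's large outer face, the one with the pale label, 46 mm from case_base. The horizontal direction from case_lid to case_base is the way the standing case must fall. It tips once leaned past about 0.34 rad and then falls by itself.
- case_base (a point): Centre of the base, the large face that must lie on the table at the end.
- case_far_end (a point): Centre of the short end face (93 x 46 mm) that is uppermost at the start and must end against the stop. Tipped the right way, the case lands with this end about 20 to 70 mm short of the stop.
- case_foot (a point): Middle of the bottom edge about which the case tips: where its base meets the end it stands on. It stays on the table, at z about 0, through the whole job. When the case lies flat, its near short end rises 46 mm straight above this edge.
- bench_stop: Aluminium angle fixed to the table beyond the case: upright leg 240 mm long, 40 mm high, 5 mm thick, its foot (27 mm deep, three screws) on the far side. Origin: middle of the lower edge of its front face, at table height. x points horizontally from the front face to the back (roughly away from the robot), y along its length; the front face is the plane x = 0.
- tin: White round moisture tin with lid, 56 mm across, 36 mm high, left of the case's path. Origin: centre of its underside. Leave alone.
- weight: Steel weight with a knob, 42 mm across, 49 mm high, right of the case. Origin: centre of its underside. Leave alone.
- soil_ring: Flat steel ring filled with soil, 69 mm across, 20 mm high, right of the case's path. Origin: centre of its underside. Leave alone.

How it is judged (in metres and radians):
On the way, in this order (a step that is already met when the one before it is completed fails the run):
1. the case lies still on its base, lid up (angle between case's own z axis and vertical below 0.06 rad and height (world z) of case_base below 0.006 m and linear speed of case below 0.02 m/s and angular speed of case below 0.1 rad/s), for 0.2 s.
2. its far end is flat against the bench stop (angle between case's own z axis and vertical below 0.06 rad and height (world z) of case_base below 0.006 m and x of case_far_end in the frame of bench_stop between -0.005 and 0.003 m and y of case_far_end in the frame of bench_stop between -0.075 and 0.075 m and angle between the y axis of case and the x axis of bench_stop, either way round below 0.06 rad), for 0.2 s.
At the end, for the whole second after the job is handed in: The case lies still on its base, lid up (tilt under 0.06 rad, base on the table), its far short end within 5 mm of the bench stop's front face, square to it within 0.06 rad and wholly on its length (middle of the end within 75 mm of the stop's middle) (all of step 2 and linear speed of case below 0.02 m/s and angular speed of case below 0.1 rad/s); the robot touches nothing.
It fails at once if the case is lifted, carried or tipped the wrong way (its foot edge comes more than 20 mm off the table) (height (world z) of case_foot above 0.02 m).
It fails at once if the tin is pushed away from its place (more than 15 mm) (distance of tin from where it was at the start of the episode above 0.015 m).
It fails at once if the weight is pushed away from its place (more than 15 mm) (distance of weight from where it was at the start of the episode above 0.015 m).
It fails at once if the ring is pushed away from its place (more than 15 mm) (distance of soil_ring from where it was at the start of the episode above 0.015 m).
It also fails if it takes over 40 s, if anything falls off the work surface, if the arm or the gripper's body presses on something with over 40 N, if the wrist force passes 120 N, or if a joint passes its speed limit or range.

## Working session

There is one attempt and no reset: what is moved stays moved. The work goes in short steps, Python scripts to look and compute and a tool call to move; the robot and the scene stay as the last step left them, time stands still between calls to the robot, and variables do not carry over. Pictures are saved under pics/ and viewed, at most 10 in all, crops included, and the job is handed in when it is done.

Besides the shell and the picture viewer there is one more tool, called after "Call:" as a command line: name --argument value ..., lists and objects as JSON in quotes. arm_command: Moves the arm, as the interface text tells. Its arguments: {"type":"object","properties":{"plan":{"type":"array"},"force":{"type":"number"}},"required":["plan"]}

```bash
ls; mkdir -p pics
python3 - <<'E'
from rig import *
import cv2
for n in("side","top"):
    cv2.imwrite(f"pics/{n}0.png",snapshot(n)[...,::-1]); print(n,camera_info(n))
s=readout.sense();print(s['t'],s['ee_pos'],s['orientation'],s['opening'])
E
```

```text
pics
side {'vertical_fov': 42.90472512959936, 'cx': 257.0489393575506, 'cy': 192.61901714475565, 'pose': array([[ 0.06376725, -0.49263816,  0.8678948 ,  1.3319457 ],
       [ 0.99794597,  0.02613601, -0.05848713,  0.01772314],
       [ 0.00612969,  0.86984168,  0.49329289,  0.56426623],
       [ 0.        ,  0.        ,  0.        ,  1.        ]])}
top {'vertical_fov': 42.80128578285061, 'cx': 260.9363256613919, 'cy': 185.101981732137, 'pose': array([[ 0.00468018,  0.98957253, -0.14395939,  0.42253715],
       [-0.99997971,  0.00400931, -0.00494988,  0.07778171],
       [-0.00432109,  0.14397964,  0.98957122,  1.18985809],
       [ 0.        ,  0.        ,  0.        ,  1.        ]])}
0.1 [ 0.15710284 -0.52677837  0.21818023] [[ 9.58307108e-01  2.85740154e-01 -2.27727151e-04]
 [ 2.85740239e-01 -9.58306622e-01  9.67060602e-04]
 [ 5.80956084e-05 -9.91811858e-04 -9.99999506e-01]] 0.0930774108643748
```

View pics/side0.png

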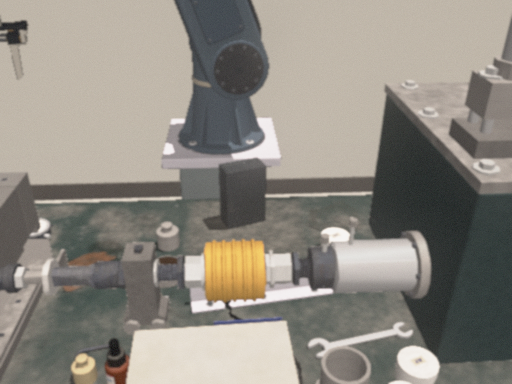

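View pics/top0.png

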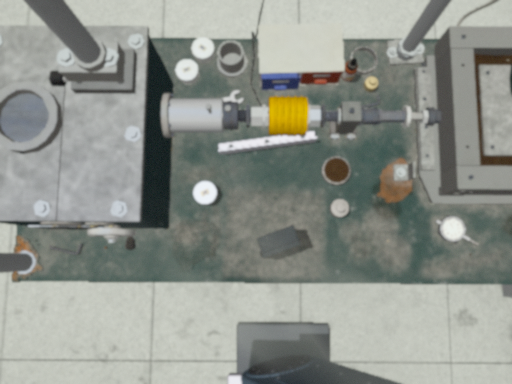

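The side view shows the case standing at about (243,193), with the stop partly hidden behind the coupling. In the top view the case is at about (285,242), the stop runs from (218,147) to (318,135), the tin is at (205,193), the ring at (336,170) and the weight at (340,208).

```bash
cat > h.py <<'E'
import numpy as np, cv2
from rig import *
def ray(n,uv):
    c=camera_info(n); f=192/np.tan(np.radians(c['vertical_fov']/2)); T=c['pose']
    d=T[:3,:3]@np.array([(uv[0]-c['cx'])/f,-(uv[1]-c['cy'])/f,-1]); return T[:3,3],d
def on(n,uv,z):
    o,d=ray(n,uv); return (o+d*(z-o[2])/d[2])
def tri(a,b):
    (o,d),(p,e)=ray("top",a),ray("side",b)
    s=np.linalg.lstsq(np.c_[d,-e],p-o,rcond=None)[0]
    x,y=o+d*s[0],p+e*s[1]; return (x+y)/2,np.linalg.norm(x-y)
def zoom(src,dst,x,y,w,h,k):
    im=cv2.imread(src)[y:y+h,x:x+w]; cv2.imwrite(dst,cv2.resize(im,None,fx=k,fy=k,interpolation=cv2.INTER_CUBIC))
E
python3 - <<'E'
from h import *
zoom("pics/top0.png","pics/topz.png",190,120,190,145,4)
zoom("pics/side0.png","pics/sidez.png",140,150,240,170,3)
E
```

```text
(no output)
```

View pics/topz.png

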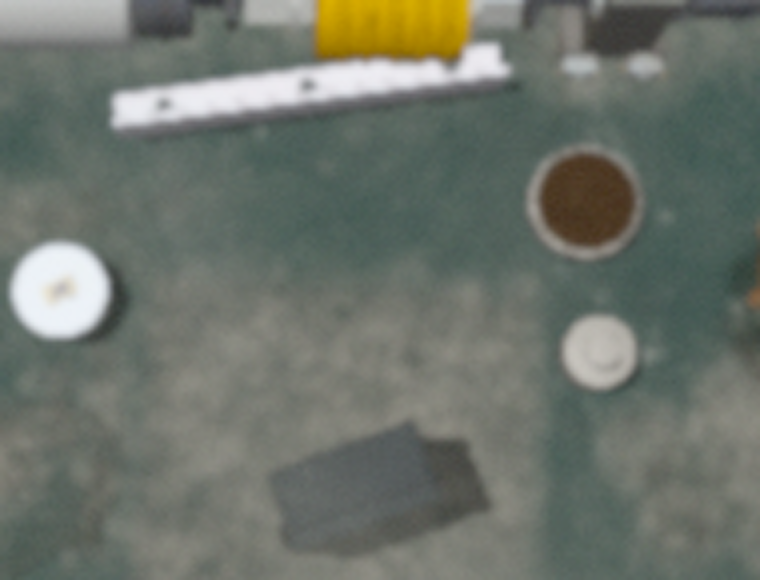

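View pics/sidez.png

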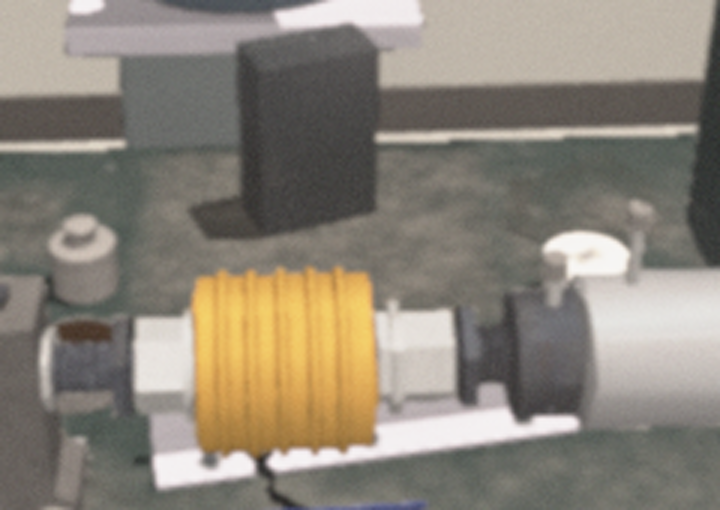

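In the top crop the case is at about (270-440, 423-550), and the stop's front top edge runs from about (113,128) to (512,78). In the side crop the base bottom edge runs (265,232)-(375,210). The top corners are at (248,70), (378,48), (352,25) and (238,42).

Run:
```python
from h import *
np.set_printoptions(precision=4,suppress=True)
S=lambda x,y:(140+x/3,150+y/3); P=lambda x,y:(190+x/4,120+y/4)
for k,z in [((265,232),0),((375,210),0),((248,70),.13),((378,48),.13),((352,25),.13),((238,42),.13)]: print('side',k,z,on("side",S(*k),z))
for k in [(272,476),(412,423)]: print('top base bottom? z0',on("top",P(*k),0),'z.13',on("top",P(*k),.13))
for k in [(437,490),(283,545)]: print('top',on("top",P(*k),.13))
for k in [(113,128),(510,74),(113,96),(498,44)]: print('stop z.04,0',on("top",P(*k),.04),on("top",P(*k),0))
print('stop far foot side L,R',on("side",S(157,488),0),on("side",S(577,430),0))
for n,k,z in [('tin',(60,290),.036),('ring',(585,202),.02),('weight',(600,350),.045)]: print(n,on("top",P(*k),z))
im=cv2.imread("pics/top0.png")[218:262,250:320]
im=cv2.normalize(cv2.convertScaleAbs(cv2.resize(im,None,fx=10,fy=10,interpolation=cv2.INTER_CUBIC),alpha=2.2,beta=-60),None,0,255,cv2.NORM_MINMAX)
cv2.imwrite("pics/casez.png",im)
im=cv2.imread("pics/top0.png")[128:162,212:325]
cv2.imwrite("pics/stopz.png",cv2.resize(im,None,fx=7,fy=7,interpolation=cv2.INTER_CUBIC))
```

```text
side (265, 232) 0 [0.482  0.0157 0.    ]
side (375, 210) 0 [0.4581 0.094  0.    ]
side (248, 70) 0.13 [0.4889 0.0076 0.13  ]
side (378, 48) 0.13 [0.4615 0.0939 0.13  ]
side (352, 25) 0.13 [0.4253 0.0789 0.13  ]
side (238, 42) 0.13 [0.4477 0.001  0.13  ]
top base bottom? z0 [0.464  0.0902 0.    ] z.13 [0.4595 0.0889 0.13  ]
top base bottom? z0 [0.4964 0.0055 0.    ] z.13 [0.4883 0.0134 0.13  ]
top [0.4524 0.0002 0.13  ]
top [0.4228 0.0828 0.13  ]
stop z.04,0 [0.6696 0.1862 0.04  ] [0.6781 0.19   0.    ]
stop z.04,0 [ 0.7036 -0.0519  0.04  ] [ 0.7133 -0.0564  0.    ]
stop z.04,0 [0.6892 0.1865 0.04  ] [0.6984 0.1903 0.    ]
stop z.04,0 [ 0.7221 -0.0449  0.04  ] [ 0.7325 -0.0492  0.    ]
stop far foot side L,R [ 0.7298 -0.0461  0.    ] [0.6964 0.1915 0.    ]
tin [0.5721 0.2164 0.036 ]
ring [ 0.6292 -0.0986  0.02  ]
weight [ 0.5368 -0.1021  0.045 ]
```

View pics/casez.png

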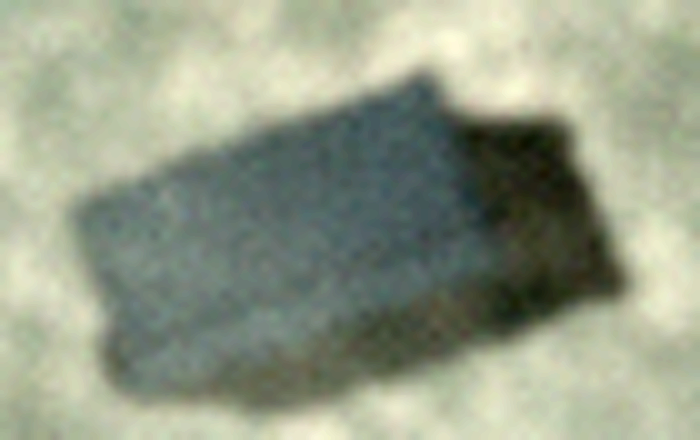

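View pics/stopz.png

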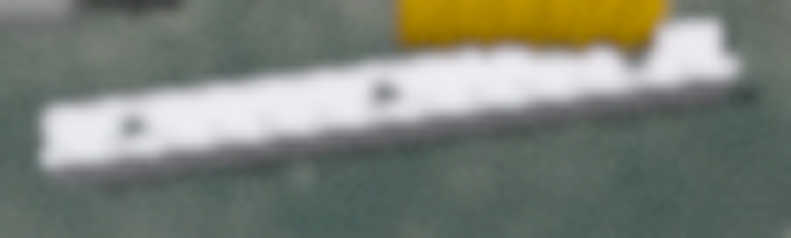

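Estimates:
- **Case:** the foot centre is near (0.473, 0.053), and it falls along about +17.5°.
- **Stop:** its front middle is near (0.687, 0.067), with the normal at about +8°. The measured length of 0.2405 m agrees with the stated 240 mm.
- **Tool:** its yaw is already about 16.6°.

I'll move to behind the lid, staying high.

Call:
arm_command --plan '[[40,[2,5,0],0.01],[40,[4,9,0],0.02],[40,[21,54,0],0.02],[40,[21,54,0],0.02],[40,[21,54,0],0.02],[40,[21,54,0],0.02],[40,[21,54,0],0.02],[40,[21,54,0],0.02],[40,[21,54,0],0.02],[40,[21,54,0],0.02],[40,[21,54,0],0.02],[40,[21,54,0],0.02],[40,[21,54,0],0.02],[40,[21,54,0],0.02],[40,[21,54,0],0.02],[40,[21,54,0],0.02],[40,[21,54,0],0.02],[40,[21,54,0],0.02]]'

```text
t: 1.6
ee_pos: [0.3669, 0.012, 0.2185]
orientation: [[0.953, 0.303, -0.0], [0.303, -0.953, -0.0], [-0.0, -0.0, -1.0]]
force: [-0.5, 0.0, 0.2]
opening: 0.0372
grasp_force: 0.0
```

Call:
arm_command --plan '[[40,[-0.2,0.7,-2],0],[40,[-0.2,0.7,-5],0],[40,[-0.2,0.7,-8],0],[40,[-0.2,0.7,-10],0],[40,[-0.2,0.7,-10.5],0],[40,[-0.2,0.7,-10.5],0]]'

```text
t: 2.1
ee_pos: [0.3645, 0.019, 0.113]
orientation: [[0.953, 0.303, -0.003], [0.303, -0.953, 0.0], [-0.002, -0.001, -1.0]]
force: [-0.5, 0.5, 0.4]
opening: 0.0369
grasp_force: 0.0
```

Run:
```python
from h import *
for n in("side","top"): cv2.imwrite(f"pics/{n}1.png",snapshot(n)[...,::-1])
a=cv2.imread("pics/side1.png")[100:270,160:330]; b=cv2.imread("pics/top1.png")[180:350,200:370]
cv2.imwrite("pics/c1.png",cv2.resize(np.hstack([a,b]),None,fx=2.3,fy=2.3,interpolation=cv2.INTER_CUBIC))
```

```text
(no output)
```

View pics/c1.png

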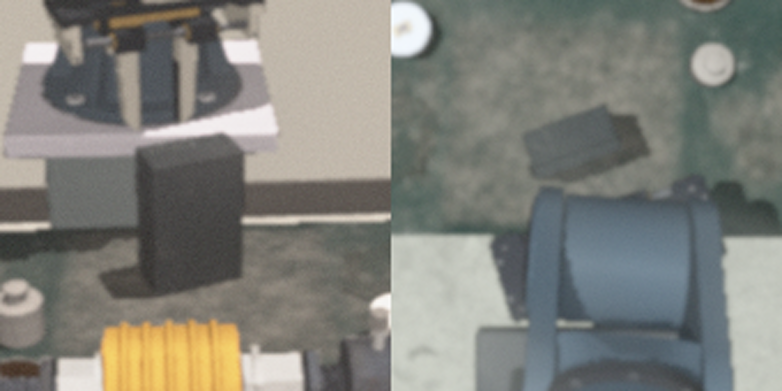

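The fingertips are about 6 cm behind the lid, level with its upper part and roughly centred on it. I'll start the push slowly along (0.953, 0.303).

Call:
arm_command --plan '[[40,[1.9,0.6,0],0],[40,[3.8,1.2,0],0],[40,[4.8,1.5,0],0],[40,[5.2,1.7,0],0],[40,[5.7,1.8,0],0],[40,[6.2,2.0,0],0],[40,[6.7,2.1,0],0],[40,[7.1,2.3,0],0],[40,[7.6,2.4,0],0],[40,[7.6,2.4,0],0]]'

```text
t: 3.03
ee_pos: [0.442, 0.0441, 0.1137]
orientation: [[0.952, 0.305, 0.001], [0.305, -0.952, 0.0], [0.001, 0.0, -1.0]]
force: [-0.2, -0.9, 0.1]
opening: 0.0374
grasp_force: 0.0
```

Run:
```python
from h import *
cv2.imwrite("pics/side2.png",snapshot("side")[...,::-1])
zoom("pics/side2.png","pics/c2.png",160,100,170,170,3)
```

```text
(no output)
```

View pics/c2.png

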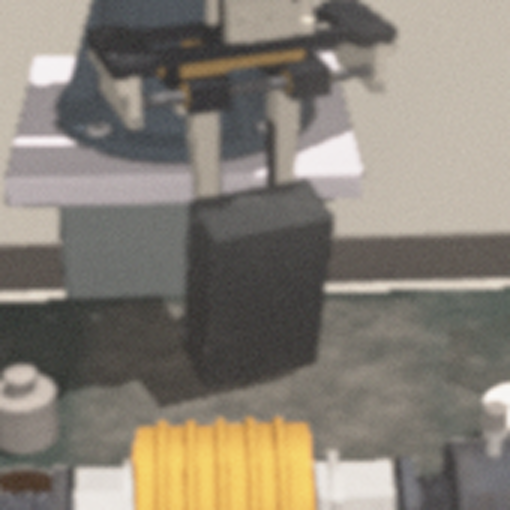

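The case is leaning forward, with its foot corner at about (232,230) and almost unmoved. I'll keep pushing past the tipping point, then back off.

Call:
arm_command --plan '[[40,[0.5,0.2,0],0],[40,[1.0,0.3,0],0],[40,[1.4,0.5,0],0],[40,[1.9,0.6,0],0],[40,[2.4,0.8,0],0],[40,[2.9,0.9,0],0],[40,[3.3,1.1,0],0],[40,[3.3,1.1,0],0],[40,[0,0,0],0],[40,[-4,-1.2,0],0],[40,[-8,-2.4,0],0],[40,[-8,-2.4,0],0],[40,[-8,-2.4,0],0],[40,[-8,-2.4,0],0]]'

```text
t: 4.25
ee_pos: [0.3621, 0.0199, 0.1141]
orientation: [[0.953, 0.304, 0.002], [0.304, -0.953, -0.0], [0.002, 0.001, -1.0]]
force: [0.6, 0.7, 0.3]
opening: 0.0375
grasp_force: 0.0
```

Run:
```python
from h import *
for n in("side","top"): cv2.imwrite(f"pics/{n}3.png",snapshot(n)[...,::-1])
zoom("pics/side3.png","pics/sz3.png",150,130,180,180,3)
a=cv2.imread("pics/side3.png")[150:310,150:350]; b=cv2.imread("pics/top3.png")[120:280,200:400]
cv2.imwrite("pics/c3.png",cv2.resize(np.vstack([a,b])if 0 else np.hstack([a,b]),None,fx=2,fy=2,interpolation=cv2.INTER_CUBIC))
```

```text
(no output)
```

View pics/c3.png

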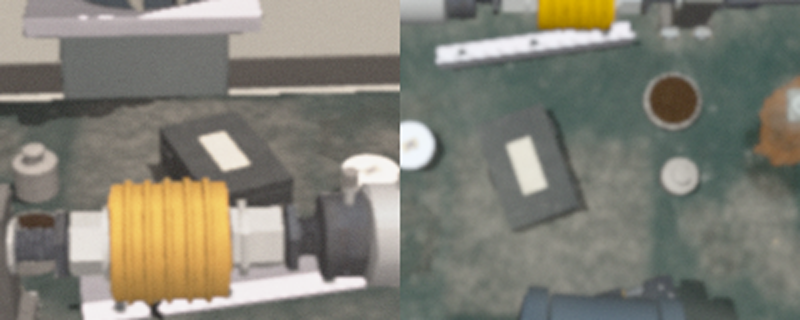

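The case lies lid up on its base. Its lid corners in the top image are at about (241,185), (273,174), (292,223) and (258,235). Now I'll measure it precisely.

```bash
cat >> h.py <<'E'
N=np.array([.990,.141]); M=np.array([.6866,.067])
def lie(img):
    """lid pose from the dark blob and from the pale label in the top view"""
    def rect(m,z):
        c=max(cv2.findContours(m,cv2.RETR_EXTERNAL,cv2.CHAIN_APPROX_NONE)[0],key=cv2.contourArea)
        w=np.array([on("top",p[0],z)[:2] for p in c],np.float32)*1000
        (cx,cy),s,_=r=cv2.minAreaRect(w); b=cv2.boxPoints(r); e=max(b[1]-b[0],b[2]-b[1],key=np.linalg.norm); e*=np.sign(e[0])
        return np.array([cx,cy])/1000,s,np.degrees(np.arctan2(e[1],e[0])),b
    x,y,w,h=ROI; sub=img[y:y+h,x:x+w]; g=cv2.GaussianBlur(cv2.cvtColor(sub,cv2.COLOR_BGR2GRAY),(3,3),0)
    hsv=cv2.cvtColor(sub,cv2.COLOR_BGR2HSV)
    out=[]
    for m in(cv2.morphologyEx(((g<72)&(hsv[...,1]<70)).astype(np.uint8),cv2.MORPH_OPEN,np.ones((5,5))),(g>150).astype(np.uint8)):
        M_=np.zeros(img.shape[:2],np.uint8); M_[y:y+h,x:x+w]=m; out.append(rect(M_,.046))
    return out
ROI=(235,165,65,75)
E
python3 - <<'E'
from h import *
np.set_printoptions(precision=4,suppress=True)
img=cv2.imread("pics/top3.png"); P=lambda x,y:(200+(x-400)/2,120+y/2)
for c,s,a,b in lie(img): print(c,s,a)
q=[on("top",P(*k),.046)[:2] for k in[(482,130),(547,108),(585,207),(517,230)]]
print(np.array(q),(q[0]+q[1])/2,((q[0]+q[1])/2-M)@N, [np.degrees(np.arctan2(*(d[::-1])))for d in(q[0]-q[3],q[1]-q[2])],np.mean(q,0))
for k in[(70,184),(750,95)]: print('stop bottom',on("top",(212+k[0]/7,128+k[1]/7),0))
E
```

```text
Traceback (most recent call last):
  File "h.py", line 26, in lie
    M_=np.zeros(img.shape[:2],np.uint8); M_[y:y+h,x:x+w]=m; out.append(rect(M_,.046))
                                                                       ~~~~^^^^^^^^^
  File "h.py", line 18, in rect
    c=max(cv2.findContours(m,cv2.RETR_EXTERNAL,cv2.CHAIN_APPROX_NONE)[0],key=cv2.contourArea)
ValueError: max() iterable argument is empty
```

Run:
```python
from h import *
np.set_printoptions(precision=4,suppress=True)
img=cv2.imread("pics/top3.png"); P=lambda x,y:(200+(x-400)/2,120+y/2)
g=cv2.cvtColor(img,cv2.COLOR_BGR2GRAY)
print(cv2.GaussianBlur(img,(5,5),0)[[195,205,215,200,200,215,190],[252,255,262,264,225,310,285]].tolist())
q=[on("top",P(*k),.046)[:2] for k in[(482,130),(547,108),(585,207),(517,230)]]
print(np.array(q),(q[0]+q[1])/2,((q[0]+q[1])/2-M)@N, [np.degrees(np.arctan2(*(d[::-1])))for d in(q[0]-q[3],q[1]-q[2])],np.mean(q,0))
for k in[(70,184),(750,95)]: print('stop bottom',on("top",(212+k[0]/7,128+k[1]/7),0))
```

```text
[[125, 130, 129], [120, 125, 123], [184, 196, 197], [215, 227, 230], [112, 119, 112], [120, 128, 126], [104, 112, 103]]
[[0.589  0.1306]
 [0.6156 0.0539]
 [0.4987 0.0095]
 [0.4717 0.0886]] [0.6023 0.0922] -0.07989539216391858 [np.float64(19.669890847800477), np.float64(20.811804049261983)] [0.5438 0.0706]
stop bottom [0.6724 0.1806 0.    ]
stop bottom [ 0.7055 -0.0604  0.    ]
```

Run:
```python
from h import *
np.set_printoptions(precision=4,suppress=True)
img=cv2.imread("pics/top3.png"); g=cv2.cvtColor(img,cv2.COLOR_BGR2GRAY)
m=np.zeros_like(g); m[165:240,235:300]=g[165:240,235:300]>175
v,u=np.nonzero(m); w=np.array([on("top",p,.046)[:2] for p in zip(u,v)])
c=w.mean(0); e=np.linalg.svd(w-c)[2][0]; e*=np.sign(e[0]); print(len(u),c,np.degrees(np.arctan2(e[1],e[0])))
f=c+.065*e; print('far',f,(f-M)@N,'near',c-.065*e)
z=cv2.resize(img[165:245,228:304],None,fx=7,fy=7,interpolation=cv2.INTER_CUBIC); cv2.imwrite("pics/c4.png",z)
```

```text
333 [0.5479 0.0787] 19.50043756776193
far [0.6092 0.1004] -0.07195750158348896 near [0.4866 0.057 ]
```

View pics/c4.png

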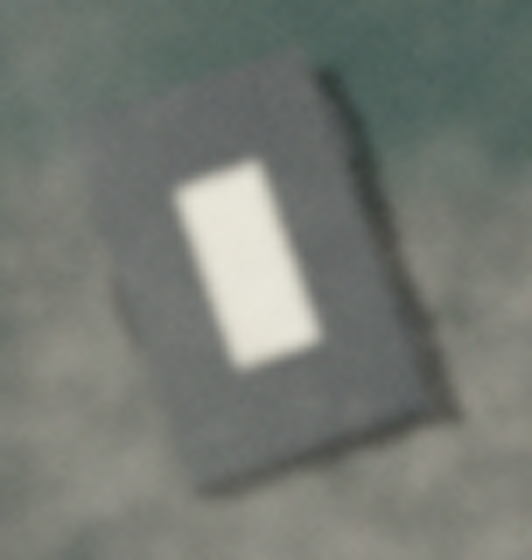

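The label centre coincides with the corners' mean. The case centre is at (0.548, 0.079), its heading is 19.5°, and the far end is about 72 mm short of the stop. Heading must come down to about 8°, so I'll approach with both fingertips spread and square to the near end.

Call:
arm_command --plan '[[50,[3,0.8,0],0.02],[50,[6,1.6,0],0.03],[50,[9.2,2.5,0],0.03],[50,[9.2,2.5,0],0.03],[50,[9.2,2.5,-3],0.03],[50,[9.2,2.5,-6],0.03],[50,[9.2,2.5,-9],0.03],[50,[9.2,2.5,-9.8],0.03],[50,[9.2,2.5,-9.8],0.03],[50,[10,2.8,-9.8],0.03],[50,[10.5,3,-9.8],0.03],[50,[10.5,3,-9.8],0.03]]'

```text
t: 5.35
ee_pos: [0.4688, 0.0504, 0.0173]
orientation: [[0.943, 0.334, 0.004], [0.334, -0.943, 0.0], [0.004, 0.001, -1.0]]
force: [-0.1, -0.6, 0.2]
opening: 0.0466
grasp_force: 0.0
```

Call:
arm_command --plan '[[50,[0.5,0.2,0],0],[50,[0.9,0.3,0],0],[50,[1.25,0.5,0],-0.01],[50,[1.6,0.7,0],-0.02],[50,[1.9,0.9,0],-0.03],[50,[2.2,1.05,0],-0.04],[50,[2.5,1.2,0],-0.05],[50,[2.85,1.4,0],-0.06],[50,[3.15,1.55,0],-0.07],[50,[3.5,1.7,0],-0.08],[50,[3.8,1.9,0],-0.09],[50,[4.15,2.05,0],-0.1],[50,[4.45,2.2,0],-0.11],[50,[4.8,2.35,0],-0.12],[50,[5.1,2.5,0],-0.13],[50,[5.45,2.65,0],-0.14],[50,[5.45,2.65,0],-0.14]]'

```text
t: 6.77
ee_pos: [0.5215, 0.0767, 0.0157]
orientation: [[0.98, 0.198, 0.001], [0.198, -0.98, 0.0], [0.001, 0.0, -1.0]]
force: [-0.6, -0.2, 0.6]
opening: 0.0463
grasp_force: 0.0
```

```bash
cat > m.py <<'E'
import sys
from h import *
np.set_printoptions(precision=4,suppress=True)
img=snapshot("top")[...,::-1].copy(); cv2.imwrite(f"pics/top_{sys.argv[1]}.png",img); g=cv2.cvtColor(img,cv2.COLOR_BGR2GRAY)
m=np.zeros_like(g); m[160:225,235:300]=g[160:225,235:300]>175
v,u=np.nonzero(m); w=np.array([on("top",p,.046)[:2] for p in zip(u,v)])
c=w.mean(0); e=np.linalg.svd(w-c)[2][0]; e*=np.sign(e[0]); print(len(u),c,np.degrees(np.arctan2(e[1],e[0])))
f=c+.065*e; print('far',f,'gap',(f-M)@N,'lat',(f-M)@[-N[1],N[0]],'near',c-.065*e)
cv2.imwrite(f"pics/z_{sys.argv[1]}.png",cv2.resize(img[125:265,205:355],None,fx=4,fy=4,interpolation=cv2.INTER_CUBIC))
E
python3 m.py a
```

```text
120 [0.6136 0.0944] 88.0640896047149
far [0.6158 0.1593] gap -0.057094026871836956 lat 0.10140096513272898 near [0.6114 0.0294]
```

View pics/z_a.png

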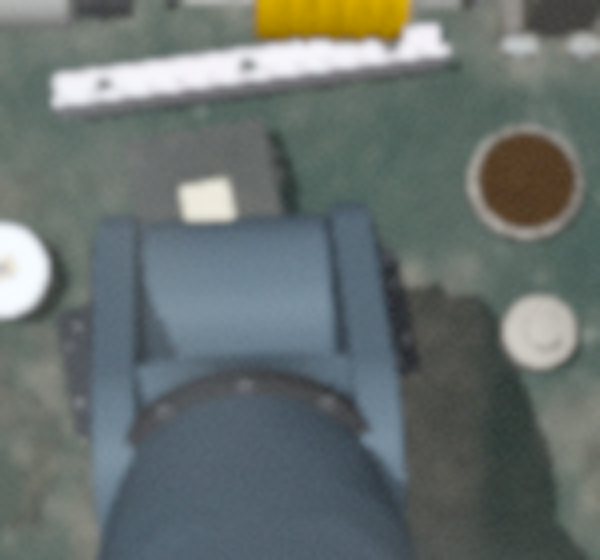

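I miscounted: that was the 11th picture and the limit is 10, so I'll view no more and use numbers only. It shows the case following squarely, with its far end at about (130-268, 125) in the crop, still short of the stop. The arm hides part of the label, so I'll carry on and watch the force.

Call:
arm_command --plan '[[50,[0.3,0.15,0],-0.01],[50,[0.65,0.3,0],-0.02],[50,[1.0,0.4,0],-0.03],[50,[1.3,0.55,0],-0.04],[50,[1.6,0.65,0],-0.05],[50,[1.9,0.75,0],-0.06],[50,[1.9,0.75,0],-0.06]]'

```text
t: 7.4
ee_pos: [0.5405, 0.0841, 0.0157]
orientation: [[0.99, 0.139, 0.001], [0.139, -0.99, 0.0], [0.001, 0.0, -1.0]]
force: [-0.3, 0.3, 0.3]
opening: 0.0467
grasp_force: 0.0
```

Call:
arm_command --plan '[[50,[0.15,0.03,0],0],[50,[0.3,0.05,0],0],[50,[0.3,0.05,0],0]]'

```text
t: 7.65
ee_pos: [0.5429, 0.0845, 0.0157]
orientation: [[0.99, 0.139, 0.0], [0.139, -0.99, 0.0], [0.0, -0.0, -1.0]]
force: [-1.3, 0.6, -0.6]
opening: 0.0466
grasp_force: 0.1
```

Call:
arm_command --plan '[[50,[0.1,0.01,0],0],[50,[0.2,0.03,0],0],[50,[0.2,0.03,0],0]]'

```text
t: 7.9
ee_pos: [0.5448, 0.0848, 0.0156]
orientation: [[0.99, 0.139, 0.0], [0.139, -0.99, 0.0], [0.0, -0.0, -1.0]]
force: [-0.7, 0.3, 0.2]
opening: 0.0466
grasp_force: 0.4
```

Call:
arm_command --plan '[[50,[0.1,0.01,0],0],[50,[0.2,0.03,0],0],[50,[0.2,0.03,0],0]]'

```text
t: 8.15
ee_pos: [0.5468, 0.085, 0.0156]
orientation: [[0.99, 0.139, -0.0], [0.139, -0.99, -0.0], [-0.0, 0.0, -1.0]]
force: [-1.2, -0.3, 0.7]
opening: 0.0464
grasp_force: 0.9
```

Call:
arm_command --plan '[[50,[0.1,0.01,0],0],[50,[0.2,0.03,0],0],[50,[0.2,0.03,0],0]]'

```text
t: 8.4
ee_pos: [0.5467, 0.0851, 0.0154]
orientation: [[0.99, 0.139, -0.005], [0.139, -0.99, -0.001], [-0.005, -0.0, -1.0]]
force: [-10.9, -3.4, 8.4]
opening: 0.0465
grasp_force: 5.8
```

Call:
arm_command --plan '[[50,[0.1,0.01,0],0],[50,[0.2,0.03,0],0],[50,[0.2,0.03,0],0]]'

```text
t: 8.65
ee_pos: [0.5466, 0.0852, 0.0151]
orientation: [[0.99, 0.14, -0.01], [0.14, -0.99, -0.001], [-0.01, -0.0, -1.0]]
force: [-21.1, -4.7, 14.4]
opening: 0.0465
grasp_force: 10.7
```

There is firm contact with the stop: TCP motion has ceased and the force is rising. I'll back straight off, raise the tool and check.

Call:
arm_command --plan '[[50,[-0.4,-0.05,0],0],[50,[-1,-0.14,0],0],[50,[-3,-0.4,0],0],[50,[-5,-0.7,0],0],[50,[-6,-0.8,3],0],[50,[-8,-1,7],0],[50,[-11,-1.5,10],0],[50,[-15,-2,12],0],[50,[-17,-2,14],0],[50,[-17,-2,14],0],[50,[-17,-2,14],0],[50,[-17,-2,14],0]]'

```text
t: 9.65
ee_pos: [0.3816, 0.0657, 0.1556]
orientation: [[0.99, 0.139, 0.002], [0.139, -0.99, 0.0], [0.002, 0.0, -1.0]]
force: [0.1, 0.1, 0.3]
opening: 0.0463
grasp_force: 0.0
```

```bash
python3 m.py b
python3 - <<'E'
from rig import readout
s=readout.sense();print(s['t'],s['ee_pos'],s['force'])
E
```

```text
322 [0.6191 0.0948] 8.441782444426336
far [0.6834 0.1044] gap 0.0021102086953183703 lat 0.03745918362725727 near [0.5548 0.0853]
9.7 [0.38143946 0.06567594 0.15515684] [-0.42318406  0.20322385  0.1517728 ]
```

The case heading is 8.4° and the stop's is about 8°. The gap is 0 within the calibration error, the lateral offset is 37 mm, and the tool is clear, so I'll hand in.

```bash
python3 -c "
from rig import finish_job
print(finish_job())"
```

```text
the job is handed in; nothing more can be done
None
```

The case was tipped onto its base, lid up, pushed flat against the bench stop and handed in: gap about 0 mm, square within about 0.5°, 37 mm off the stop's middle, gripper clear; I didn't re-measure the tin, weight or ring, and I viewed 11 pictures instead of the 10 allowed.

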